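# Square the cut-off saw and lock it

### The arm

A 7-joint arm with a two-finger parallel gripper is mounted at the origin on the work surface. World frame = base frame: x ahead of the robot, y to its left, z up, the work surface at z = 0. Lengths are in m, angles in degrees, forces in N, time in s.
With the tool pointing down it reaches from about 0.375 to 0.925 m from the base axis. Payload 3.1 kg.
Tool frame: the origin (TCP) lies at the centre of the arm's flange, where the gripper is bolted on; the fingertips stand 173 mm ahead of it and the grasp point (between the pads) lies 155 mm ahead of it; x points along the fingers, z is the direction in which the jaws open and shut, and the axes are right-handed (so a half turn about x gives the same grasp; the last joint's range is limited). The gripper opens to 85 mm and grips with 20 to 120 N. Pads are 22 mm wide; open, the fingers measure 114 mm over their backs; the gripper's body (76 mm by 85 mm) begins 54 mm behind the grasp point. The pads swing forward as they close: fully open they stand 13 mm farther back than shut.
Start: joints at [67.162, 21.939, 2.515, 91.553, -1.026, 66.532, -2.859], TCP at [0.193, -0.621, 0.405] pointing down, gripper open.
Joint ranges: [-149.38, 149.38], [-23.57, 123.04], [-84.95, 90], [0, 143.3], [-89.99, 269.99], [3.08, 112.72], [-163.45, 163.45]. Speed limits (degrees/s): [159.86, 159.86, 180, 180, 180, 180, 180].

### API

Orientations are given as a 3x3 rotation matrix whose columns are the frame's x, y, z axes.
In Python, from plant import get_obs, cams, ctrl gives the robot as it stands.
- The arm moves only by the shell command python3 -m crank 'ROWS' [FORCE]. ROWS is JSON, a list that holds one entry, the list of rows, each a list of 7 numbers: the shift along the world's x, y, z in mm, then the turn, a rotation vector about the world's x, y, z in degrees, then the closure, from -1 (fully open) to 1 (shut). A call has 1 to 5 rows; each row is the pose to reach, as a shift and turn from the pose commanded when the call began; what a row does not reach only later rows make up. A row lasts 1/12 s, in which the tool goes at most 41.7 mm and 7.16 degrees, less where a joint would pass 70% of its speed; a pose out of reach is approached as far as the arm can. A call with a gripper value outside its range is refused whole. The fingers move at their own pace and stop on an object; FORCE is the grip in N (left out, the last holds). Time passes only in rows, so rows that repeat a pose let the fingers close. It gives the time, the measured TCP pose, the force and the opening at its end, in the units of the state.
- get_obs(): the state, without advancing time (a new reading comes with each control period).
- cams.camera(name): name is "side" or "top" or "wrist"; returns a dict with "color" (400x640x3 uint8, red, green, blue), "fx", "fy", "cx", "cy" (pixels), "dist" ([k1, k2, p1, p2, k3] as OpenCV has them; the pictures are not rectified), "T" (4x4, takes a point from camera to world coordinates). Camera axes: x right, y down, z forward; pixel columns grow to the right and rows downward; lengths in m; the calibration is good to about 2 mm. A picture is of the moment at which its call begins. There is no depth.
- ctrl.close_job(): hands the job in, once; it reports no verdict.
The state is a dict: "clock": time; "joint_positions": joint angles; "joint_vel": joint speeds; "joint_efforts": joint torques, N m; "tcp_pos": TCP position; "ee_rot": TCP orientation; "force": force on the tool from outside, world axes, zero at the start; "torque": the same for the moment, N m; "finger_gap": opening from 0.0 (shut) to 1.0 (fully open).
Only numpy, scipy, OpenCV 4.12 (cv2) and the standard library are available. Lean on these libraries where they do the work, as an engineer would, in place of code of your own. Each camera call takes 0.05 s, during which the arm holds its last target. There are 200 camera calls.

### The job

The next job is trimming golf shafts, so square up the cut-off saw: with shut fingers against the side of its control arm, push the arm round until the pointer stands on the zero mark, the longest mark in the middle of the scale. Then press the lock paddle on top of the arm's grip fully down with the fingertips and leave the saw. Push and press only, never take the arm's grip between the fingers; lock it only once the pointer is on zero, and leave the other things on the bench where they lie.

Things in the scene. Friction and masses are not known exactly. Their poses are not given: they have to be found in the camera images.
- saw: Base of a compact cut-off (mitre) saw, bolted down: cast wings 400 mm across, fence 103 mm high, and in front a flat steel scale plate curved round the swivel axis (126 to 162 mm from it, top 43 mm above the bench). Origin on the vertical swivel axis at bench level, z up; its -x axis points out to the front through the zero mark, y runs along the fence.
- zero_mark (a point): Outer end of the zero mark, 158 mm in front of the swivel axis, 43.5 mm above the bench. The plate has a mark every 5 degrees from -50 to +50, longer ones every 15; the zero mark in the middle is the longest (30 mm) and thickest (3 mm).
- turntable (a joint): Swing of the turntable with control arm and saw head, rad. 0: pointer on the zero mark, arm straight along the base's -x axis. Positive is anticlockwise seen from above. Travel -0.75 to 0.75, no click stops; starts on the positive side. Friction of about 1.1 N m (5 N at the grip) holds it where it is left; it neither springs back nor coasts.
- pointer_tip (a point): Tip of the small black wedge-shaped pointer on top of the control arm (20 mm long, 20 mm wide at its root), lying over the scale plate, 153 mm from the swivel axis, 46.5 mm above the bench. It points inwards, at the marks.
- grip (a point): Centre of the black hand grip ending the control arm, 219 mm from the swivel axis, 39 mm above the bench. Axes turn with the arm: -x outwards, y across, z up. The grip is 86 mm long (176 to 262 mm from the axis), 46 mm wide with flat upright sides, 18 to 60 mm above the bench; both sides are clear. The saw head, up to 450 mm high, reaches at most 60 mm in front of the axis.
- lock (a joint): Lock paddle on top of the grip, rad. 0: up (free, as it starts), sloping up outwards at 15 degrees; 0.26: pressed fully down, level, against its stop (locked). It stays where it is left; about 5 N straight down on its outer end moves it.
- lock_pad (a point): Middle of the ribbed outer end of the lock paddle, on its top face, 36 mm out from the paddle's pivot (182 mm from the swivel axis, 65 mm above the bench). The paddle is a bare steel plate 46 x 26 x 7 mm; while up, this point is about 79 mm above the bench and its outer end 81 mm. Pressing fully down lowers this point by about 9 mm.
- tape: Roll of masking tape lying flat, 100 mm across, 25 mm high, hole 76 mm; in front of the saw, off to one side. Origin under its centre. Leave it.
- jar: Jar of ferrules, 56 mm across, 65 mm high, near the tape, to one side of the saw's front. Origin under its centre. Leave it.
- sleeve: Paper sleeve of golf balls, 45 x 135 x 45 mm, lying in front of the control arm's swing. Origin under its centre, long along its y. Leave it.
- sprayer: White spray bottle, 76 mm across, 213 mm high. Origin under its centre. Leave it.
- iron_head: Steel head of an iron club, lying, about 80 x 120 x 16 mm. Origin on the bench under the blade. Leave it.
- golf_grip: Black rubber golf grip lying along its x axis, 265 mm long, 32 mm thick at its butt. Origin on the bench under its middle. Leave it.
- screwdriver: Screwdriver lying on the bench along its x axis. Leave it.

How it is judged (in metres and radians):
On the way, in this order (a step that is already met when the one before it is completed fails the run):
1. the pointer stands on the zero mark, lock still up (value of joint turntable between -0.03 and 0.03 rad and value of joint lock below 0.1 rad), for 0.2 s.
2. the lock paddle is pressed fully down (value of joint turntable between -0.03 and 0.03 rad and value of joint lock above 0.21 rad), for 0.2 s.
At the end, for the whole second after the job is handed in: the pointer stands on the zero mark (swing within 0.03 rad, about 5 mm at the pointer), the saw is still and the lock paddle is down (0.21 rad or more of 0.26) (all of step 2 and velocity of joint turntable between -0.02 and 0.02 rad/s); the robot touches nothing.
It fails at once if the lock is pressed while the pointer is off the zero mark (value of joint lock above 0.14 rad and (value of joint turntable above 0.04 rad or value of joint turntable below -0.04 rad)).
It fails at once if the control arm's grip is taken between the fingers (x of the grasp point in the frame of grip between -0.045 and 0.045 m and y of the grasp point in the frame of grip between -0.012 and 0.012 m and z of the grasp point in the frame of grip between -0.04 and 0.017 m).
It fails at once if another thing on the bench is lifted, carried or pushed away (distance of any of tape, jar, sleeve, sprayer, iron_head, golf_grip, screwdriver from where it was at the start of the episode above 0.03 m).
It also fails if it takes over 45 s, if anything falls off the work surface, if the arm or the gripper's body presses on something with over 40 N, if the wrist force passes 120 N, or if a joint passes its speed limit or range.

## Working session

There is one attempt and no reset: what is moved stays moved. The work goes in short steps, Python scripts to look and compute and a shell command to move; the robot and the scene stay as the last step left them, time stands still between calls to the robot, and variables do not carry over. Pictures are saved under pics/ and viewed, about 8 in all and at most 12, crops included, and the job is handed in when it is done.

```bash
mkdir -p pics; python3 - <<'E'
from plant import get_obs,cams
import cv2,numpy as np
o=get_obs();print({k:np.round(v,3).tolist() for k,v in o.items()})
for n in("top","side"):
    c=cams.camera(n);cv2.imwrite(f"pics/{n}0.png",c["color"][:,:,::-1]);print(n,c["fx"],c["fy"],c["cx"],c["cy"],c["dist"],np.round(c["T"],4).tolist())
E
```

```text
{'clock': 0.0, 'joint_positions': [67.161, 21.993, 2.512, 91.65, -1.026, 66.531, -2.861], 'joint_vel': [0.081, -0.046, -0.112, 0.044, -0.048, -0.049, 0.01], 'joint_efforts': [0.0, -43.346, 1.025, -24.952, 0.011, 0.011, 0.0], 'tcp_pos': [0.192, -0.62, 0.403], 'ee_rot': [[-0.001, 0.955, 0.296], [0.002, 0.296, -0.955], [-1.0, -0.0, -0.003]], 'force': [-0.583, -0.243, 0.176], 'torque': [0.015, 0.072, 0.019], 'finger_gap': 1.0}
top 403.35132437823285 403.35132437823285 320.42396560550407 199.36270448173045 [0.02207466 0.         0.         0.         0.        ] [[0.0222, -0.994, 0.1073, 0.4938], [-0.9998, -0.0219, 0.0039, -0.1261], [-0.0015, -0.1074, -0.9942, 1.1827], [0.0, 0.0, 0.0, 1.0]]
side 432.5833220544373 432.5833220544373 319.501767182696 190.7427887663449 [-0.06759008  0.          0.          0.          0.        ] [[-0.7499, -0.3268, 0.5751, -0.2225], [-0.6614, 0.3868, -0.6426, 0.8339], [-0.0124, -0.8623, -0.5062, 0.8368], [0.0, 0.0, 0.0, 1.0]]
```

View pics/top0.png

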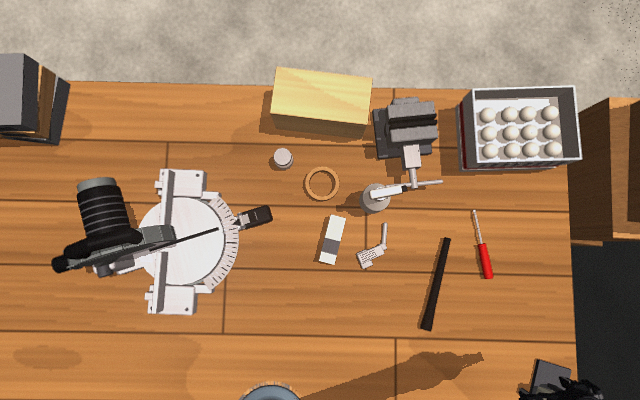

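View pics/side0.png

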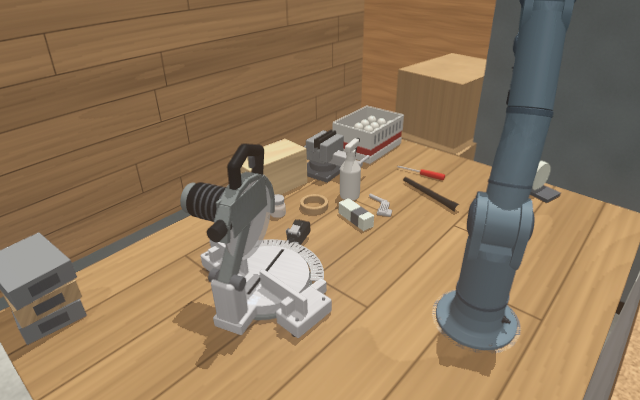

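The top view shows the saw at about (183,240) with its front facing image right (world -y). The control arm ends at about (258,216), rotated anticlockwise. The tape is at (321,183), jar at (283,158) and sleeve at (332,240). The side view shows the grip at (298,230). I'll enlarge the saw in both views.

```bash
python3 - <<'E'
import cv2,numpy as np
a=cv2.imread("pics/top0.png")[165:320,135:285];b=cv2.imread("pics/side0.png")[205:335,200:340]
cv2.imwrite("pics/z1.png",cv2.resize(a,None,fx=4,fy=3.87,interpolation=cv2.INTER_CUBIC)[:600] if 0 else cv2.resize(a,(580,600),interpolation=cv2.INTER_CUBIC))
E
```

```text
(no output)
```

View pics/z1.png

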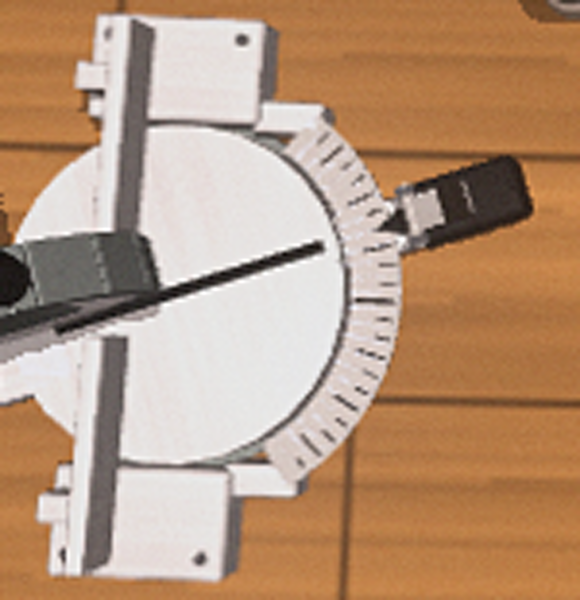

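```bash
cat > h.py <<'E'
import cv2,numpy as np
from plant import get_obs,cams
def ray(c,uv):
    K=np.array([[c["fx"],0,c["cx"]],[0,c["fy"],c["cy"]],[0,0,1]])
    n=cv2.undistortPoints(np.array(uv,float).reshape(-1,1,2),K,np.array(c["dist"])).reshape(-1,2)
    T=np.array(c["T"]);d=np.c_[n,np.ones(len(n))]@T[:3,:3].T
    return T[:3,3],d
def atz(c,uv,z):
    o,d=ray(c,uv);return o+d*((z-o[2])/d[:,2])[:,None]
def proj(c,P):
    T=np.array(c["T"]);K=np.array([[c["fx"],0,c["cx"]],[0,c["fy"],c["cy"]],[0,0,1]])
    R=T[:3,:3].T
    return cv2.projectPoints(np.array(P,float).reshape(-1,1,3),cv2.Rodrigues(R)[0],-R@T[:3,3],K,np.array(c["dist"]))[0].reshape(-1,2)
def tri(cs,uvs):
    A=np.zeros((3,3));b=np.zeros(3)
    for c,u in zip(cs,uvs):
        o,d=ray(c,[u]);d=d[0]/np.linalg.norm(d[0]);M=np.eye(3)-np.outer(d,d);A+=M;b+=M@o
    return np.linalg.solve(A,b)
E
python3 - <<'E'
from h import *
from scipy.optimize import least_squares
c=cams.camera("top")
f=lambda p:np.array(p)/[580/150,600/155]+[134.6,164.6]
E=atz(c,f([(402,300),(400,262),(398,340),(380,392),(350,437)]),.043)[:,:2]
s=least_squares(lambda q:np.hypot(*(E-q).T)-.162,[.4,.2]).x;print("centre",s)
z=atz(c,f([(393,300),(356,299)]),.0435);print("zero outer,inner",z,np.hypot(*(z[:,:2]-s).T))
p=atz(c,f([(380,228)]),.0465)[0];print("pointer",p,np.hypot(*(p[:2]-s)))
g=atz(c,f([(517,158),(533,213),(440,246),(400,262)]),.06);print("grip",g)
for n,q in(("zero",z[0]),("ptr",p)):print(n,np.degrees(np.arctan2(*(q[:2]-s)[::-1])))
print("fence",atz(c,f([(152,20),(125,575)]),.0))
for n,u in(("tape",(321,183)),("jar",(283,158)),("sleeve",(332,240))):print(n,atz(c,[u],.03))
sd=cams.camera("side")
print(proj(sd,[*z,p,*g,[*s,.0435]]).round(1).tolist())
b=sd["color"][210:310,220:340,::-1];cv2.imwrite("pics/z2.png",cv2.resize(b,(720,600),interpolation=cv2.INTER_CUBIC))
E
```

```text
centre [0.48983217 0.2673068 ]
zero outer,inner [[0.49097534 0.11192877 0.0435    ]
 [0.49112688 0.13876048 0.0435    ]] [0.15538224 0.12855284]
pointer [0.54275408 0.12310242 0.0465    ] 0.1536086986993258
grip [[0.59478002 0.02359183 0.06      ]
 [0.55533328 0.01063881 0.06      ]
 [0.53021173 0.07653457 0.06      ]
 [0.51816309 0.10470094 0.06      ]]
zero -89.57846485169735
ptr -69.84724868420939
fence [[0.70015439 0.31494313 0.        ]
 [0.28573221 0.30872931 0.        ]]
tape [[ 0.6657847  -0.12213466  0.03      ]]
jar [[ 0.73671053 -0.01011683  0.03      ]]
sleeve [[ 0.50280491 -0.15701126  0.03      ]]
[[303.3, 248.9], [297.0, 253.2], [288.2, 242.9], [298.5, 218.7], [310.3, 221.5], [301.7, 233.9], [298.2, 239.7], [264.6, 275.9]]
```

View pics/z2.png

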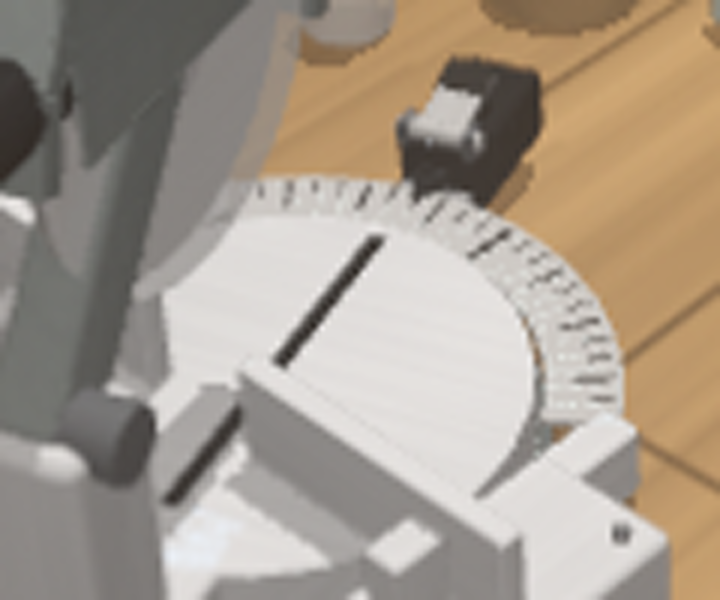

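The side view confirms the zero mark's outer end: I read (304,249) in the full frame, against (303,249) predicted from the top view at 43.5 mm. The measured geometry:

- **Swivel axis:** about (0.490, 0.267).
- **Zero direction:** about -89.5°.
- **Arm angle:** about +20°, with the pointer radius reading 153.6 mm against 153 mm given.

The arm has to go clockwise, so I'll push from its +x side towards -x.

```bash
python3 -m crank '[[[20,33,0,0,0,0,0],[40,66,0,0,0,0,1],[60,99,0,0,0,0,1],[80,132,0,0,0,0,1],[100,165,0,0,0,0,1]]]' 40
python3 -m crank '[[[20,33,0,0,0,0,1],[40,66,0,0,0,0,1],[60,99,0,0,0,0,1],[80,132,0,0,0,0,1],[100,165,0,0,0,0,1]]]'
python3 -m crank '[[[20,33,0,0,0,0,1],[40,66,0,0,0,0,1],[60,99,0,0,0,0,1],[80,132,0,0,0,0,1],[100,165,0,0,0,0,1]]]'
python3 -m crank '[[[20,33,0,0,0,0,1],[40,66,0,0,0,0,1],[60,99,0,0,0,0,1],[80,132,0,0,0,0,1],[100,165,0,0,0,0,1]]]'
```

```text
clock: 0.62
tcp_pos: [0.2931, -0.4541, 0.4044]
ee_rot: [[-0.0, 0.955, 0.296], [0.0, 0.296, -0.955], [-1.0, -0.0, -0.0]]
force: [0.6, 0.7, -0.6]
finger_gap: 0.302
clock: 1.03
tcp_pos: [0.393, -0.289, 0.4047]
ee_rot: [[0.0, 0.955, 0.296], [-0.0, 0.296, -0.955], [-1.0, 0.0, 0.0]]
force: [0.5, -0.6, -0.0]
finger_gap: 0.001
clock: 1.45
tcp_pos: [0.493, -0.1241, 0.4048]
ee_rot: [[0.0, 0.955, 0.296], [-0.0, 0.296, -0.955], [-1.0, 0.0, 0.0]]
force: [0.8, -0.5, 0.4]
finger_gap: 0.001
clock: 1.87
tcp_pos: [0.5932, 0.0407, 0.4045]
ee_rot: [[-0.0, 0.955, 0.296], [-0.0, 0.296, -0.955], [-1.0, -0.0, 0.0]]
force: [0.3, 0.4, 0.3]
finger_gap: 0.002
```

```bash
python3 -m crank '[[[20,20,0,0,0,0,1],[37,37,0,0,0,0,1],[37,37,-40,0,0,0,1],[37,37,-80,0,0,0,1],[37,37,-80,0,0,0,1]]]'
python3 - <<'E'
from h import *
c=cams.camera("wrist");cv2.imwrite("pics/w1.png",c["color"][:,:,::-1]);print(np.round(c["T"],3).tolist())
print(proj(c,[[.491,.112,.0435],[.5428,.1231,.0465],[.566,.0616,.06],[.63,.078,.15]]).round(0).tolist())
E
```

```text
clock: 2.28
tcp_pos: [0.6259, 0.0755, 0.3155]
ee_rot: [[-0.017, 0.955, 0.297], [-0.002, 0.297, -0.955], [-1.0, -0.017, -0.003]]
force: [-2.6, -0.9, -2.5]
finger_gap: 0.001
[[0.297, -0.913, -0.279, 0.692], [-0.955, -0.285, -0.084, 0.095], [-0.003, 0.292, -0.957, 0.283], [0.0, 0.0, 0.0, 1.0]]
[[246.0, 316.0], [246.0, 268.0], [319.0, 272.0], [321.0, 248.0]]
```

View pics/w1.png

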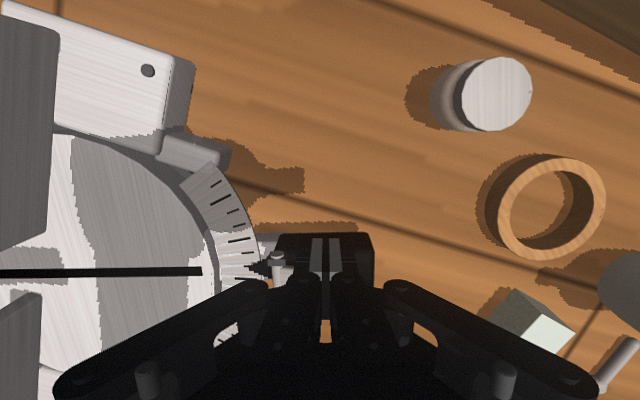

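The wrist view agrees: the pointer tip is at (250,268) against (246,268) predicted, and the grip's +x edge is near row 235. The jar and tape are well clear, so I'll descend beside the grip.

```bash
python3 -m crank '[[[0,0,-30,0,0,0,1],[0,0,-60,0,0,0,1],[0,0,-90,0,0,0,1],[0,0,-118,0,0,0,1],[0,0,-118,0,0,0,1]]]'
python3 -m crank '[[[-5,-2,0,0,0,0,1],[-10,-4,0,0,0,0,1],[-15,-6,0,0,0,0,1],[-20,-7,0,0,0,0,1],[-20,-7,0,0,0,0,1]]]'

```

```text
clock: 2.75
tcp_pos: [0.6276, 0.0748, 0.2031]
ee_rot: [[-0.008, 0.955, 0.295], [-0.002, 0.295, -0.955], [-1.0, -0.008, -0.001]]
force: [-1.9, -0.4, -1.1]
finger_gap: -0.002
clock: 3.17
tcp_pos: [0.6091, 0.0688, 0.2085]
ee_rot: [[0.002, 0.955, 0.296], [-0.001, 0.296, -0.955], [-1.0, 0.001, 0.001]]
force: [0.1, -0.9, -0.8]
finger_gap: 0.001
```

```bash
python3 -m crank '[[[-7,-2,0,0,0,-1.5,1],[-14,-4,0,0,0,-3,1],[-21,-6,0,0,0,-5,1],[-28,-8,0,0,0,-7,1],[-35,-9,0,0,0,-8.5,1]]]'
python3 -m crank '[[[-7,-2,0,0,0,-2,1],[-14,-3,0,0,0,-4,1],[-21,-4,0,0,0,-6,1],[-28,-5,0,0,0,-8.2,1],[-32,-5,0,0,0,-8.2,1]]]'
python3 - <<'E'
from h import *
c=cams.camera("top");cv2.imwrite("pics/t2.png",cv2.resize(c["color"][185:295,195:305,::-1],(600,600),interpolation=cv2.INTER_CUBIC))
E
```

```text
clock: 3.58
tcp_pos: [0.5773, 0.0582, 0.2083]
ee_rot: [[0.01, 0.989, 0.148], [-0.001, 0.148, -0.989], [-1.0, 0.01, 0.003]]
force: [7.3, -2.3, -1.0]
finger_gap: 0.002
clock: 4.0
tcp_pos: [0.5451, 0.0528, 0.2088]
ee_rot: [[0.01, 1.0, 0.005], [-0.002, 0.005, -1.0], [-1.0, 0.01, 0.002]]
force: [5.4, -3.3, 1.6]
finger_gap: 0.0
```

View pics/t2.png

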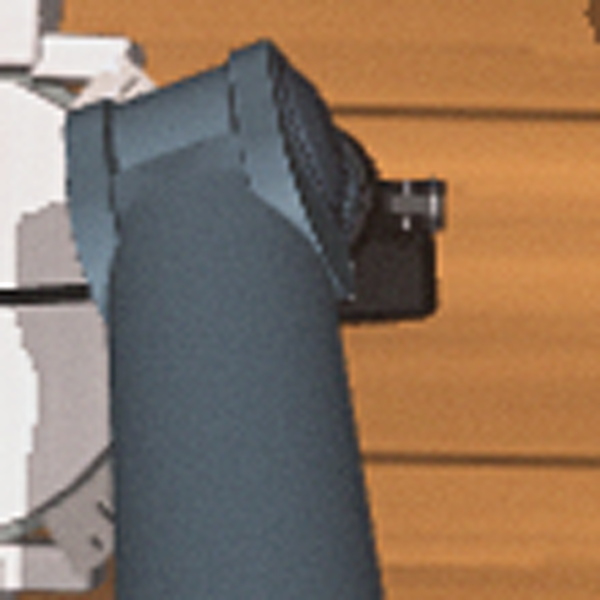

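The robot hides the pointer here, but the grip (lower edge near row 318 of the crop) has clearly swung most of the way. By geometry about 19 mm remain. I'll push part of that and check from the side camera.

```bash
python3 -m crank '[[[-4,0,0,0,0,0,1],[-8,0,0,0,0,0,1],[-12,0,0,0,0,0,1],[-14,0,0,0,0,0,1],[-14,0,0,0,0,0,1]]]'
python3 - <<'E'
from h import *
c=cams.camera("side");w=cams.camera("wrist")
a=cv2.resize(c["color"][215:285,250:330,::-1],(600,525),interpolation=cv2.INTER_CUBIC)
cv2.imwrite("pics/s3.png",a)
s=np.array([.490,.267]);f=np.radians(-89.5)
for t in(0,.03,.06,.09):
  d=np.array([np.cos(f+t),np.sin(f+t)]);print(t,((proj(c,[[*(s+.153*d),.0465],[*(s+.158*d),.0435],[*(s+.128*d),.0435]])-[250,215])*7.5).round(0).tolist())
cv2.imwrite("pics/w3.png",w["color"][:,:,::-1])
E
```

```text
clock: 4.47
tcp_pos: [0.5306, 0.0537, 0.2083]
ee_rot: [[0.007, 1.0, 0.007], [-0.001, 0.007, -1.0], [-1.0, 0.007, 0.001]]
force: [5.7, -2.9, 0.6]
finger_gap: 0.001
0 [[396.0, 250.0], [404.0, 250.0], [352.0, 287.0]]
0.03 [[387.0, 246.0], [395.0, 245.0], [345.0, 283.0]]
0.06 [[378.0, 241.0], [386.0, 241.0], [337.0, 279.0]]
0.09 [[369.0, 237.0], [377.0, 237.0], [330.0, 275.0]]
```

View pics/s3.png

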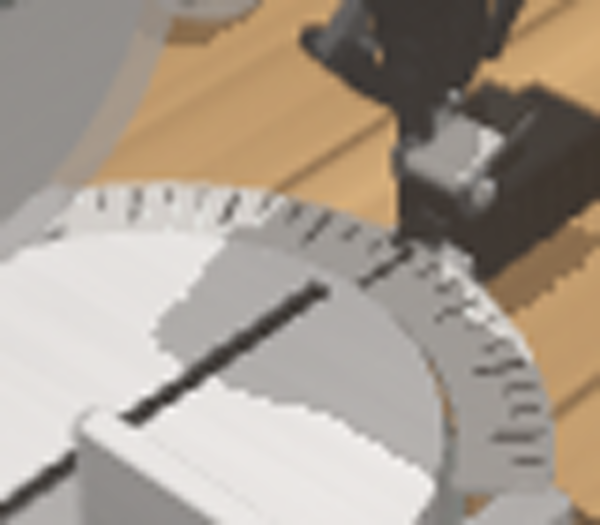

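```bash
python3 - <<'E'
from h import *
c=cams.camera("side");t=cams.camera("top")
s=np.array([.490,.267]);ang=lambda v:np.degrees(np.arctan2(v[1],v[0])).round(2)
f=lambda p:np.array(p)/[580/150,600/155]+[134.6,164.6]
z2=lambda p:np.array(p)/6+[219.6,209.6]
z3=lambda p:np.array(p)/7.5+[249.6,214.6]
for z in(.036,.043):
  for n,q in(("top0",atz(t,f([(160,296),(322,244)]),z)),("side0",atz(c,z2([(280,362),(378,239)]),z)),("side3",atz(c,z3([(130,415),(322,288)]),z)),("side3zero",atz(c,z3([(363,280),(408,253)]),z))):
    print(z,n,"dir",ang(q[1,:2]-q[0,:2]),"end ang",ang(q[1,:2]-s),"r",np.hypot(*(q[1,:2]-s)).round(4))
g=t["color"][225:260,180:220,::-1]
cv2.imwrite("pics/t4.png",np.hstack([cv2.resize(t["color"][215:265,170:230,::-1],(600,500),interpolation=cv2.INTER_CUBIC)]))
E
```

```text
0.036 top0 dir -70.83 end ang -67.85 r 0.1076
0.036 side0 dir -71.67 end ang -66.16 r 0.1308
0.036 side3 dir -90.87 end ang -81.69 r 0.1282
0.036 side3zero dir -94.1 end ang -87.21 r 0.1653
0.043 top0 dir -70.83 end ang -68.31 r 0.1092
0.043 side0 dir -71.67 end ang -67.88 r 0.1227
0.043 side3 dir -90.87 end ang -84.26 r 0.1214
0.043 side3zero dir -94.1 end ang -89.37 r 0.1587
```

View pics/t4.png

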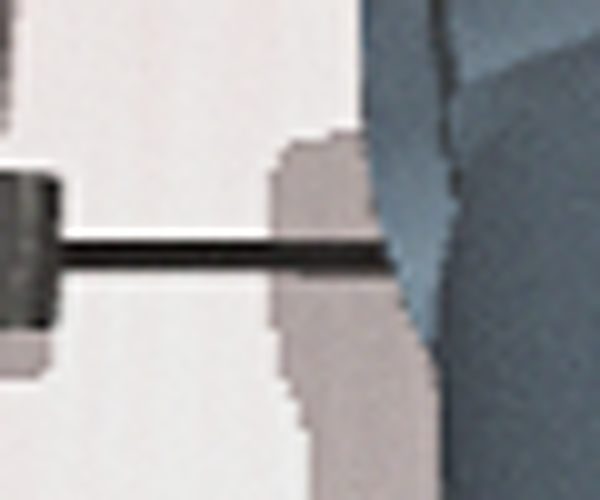

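```bash
python3 - <<'E'
from h import *
t=cams.camera("top");old=cv2.imread("pics/top0.png")
def line(img,u0,u1,row):
    g=img.mean(2);P=[]
    for u in range(u0,u1):
        r=row(u);v=np.arange(int(r)-4,int(r)+6);w=np.clip(150-g[v,u],0,None)
        if w.sum()>20:P.append((u,(w*v).sum()/w.sum()))
    P=np.array(P);Q=atz(t,P,.043)[:,:2];m=Q.mean(0);_,S,V=np.linalg.svd(Q-m);d=V[0]*np.sign(-V[0][1])
    print("n",len(P),"rms mm",S[1]/len(P)**.5*1e3,"dir",np.degrees(np.arctan2(d[1],d[0])),m);return m,d
m0,d0=line(old,178,216,lambda u:164.6+(296-(u-134.6-160/3.867)*3.867*.321)/3.871)
m1,d1=line(t["color"],178,206,lambda u:240.6)
k=np.linalg.solve(np.c_[d0,-d1],m1-m0);ax=m0+k[0]*d0;print("axis",ax)
m2,d2=line(old,229,236,lambda u:242)
for n,q in(("zero mark mid",m2),):print(n,np.degrees(np.arctan2(*(q-ax)[::-1])),np.degrees(np.arctan2(*(q-[.4898,.2673])[::-1])))
E
```

```text
n 38 rms mm 0.23711731681607573 dir -71.20173229546022 [0.50934482 0.22436843]
n 28 rms mm 0.26017631964529986 dir -89.6160838707949 [0.49404879 0.23753318]
axis [0.49383162 0.26994267]
n 7 rms mm 1.2963827435805593 dir -98.81481807540118 [0.48973407 0.12386226]
zero mark mid -91.60672208427499 -90.02633477156515
```

The slot and scale cues disagree by about 2°, so I'll lift off and look straight at the pointer with the wrist camera.

```bash
python3 -m crank '[[[12,0,0,0,0,0,1],[30,0,0,0,0,0,1],[30,0,40,0,0,0,1],[30,0,80,0,0,0,1],[30,-20,115,0,0,0,1]]]'
python3 -m crank '[[[0,-30,0,0,0,0,1],[0,-35,0,0,0,0,1],[0,-35,0,0,0,0,1]]]'
python3 - <<'E'
from h import *
c=cams.camera("wrist");cv2.imwrite("pics/w5.png",c["color"][:,:,::-1]);np.savez("w5.npz",**c)
print(proj(c,[[.491,.112,.0435],[.491,.139,.0435]]).round(0).tolist())
E
```

```text
clock: 5.13
tcp_pos: [0.5577, 0.0405, 0.322]
ee_rot: [[-0.003, 1.0, 0.016], [0.005, 0.016, -1.0], [-1.0, -0.003, -0.005]]
force: [-0.1, 1.3, 0.9]
finger_gap: 0.005
clock: 5.38
tcp_pos: [0.5579, -0.0031, 0.3215]
ee_rot: [[-0.001, 1.0, 0.003], [-0.002, 0.003, -1.0], [-1.0, -0.001, 0.002]]
force: [-0.5, -0.8, -0.5]
finger_gap: -0.001
[[198.0, 270.0], [169.0, 269.0]]
```

View pics/w5.png

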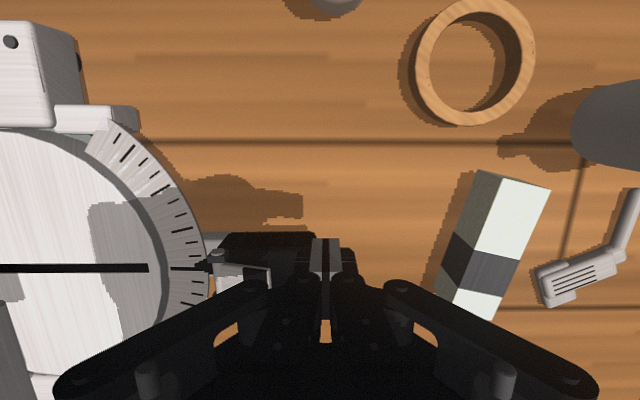

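The pointer tip is near (198,263) and the zero mark near row 268, so it is close but slightly short. I'll enlarge that spot.

```bash
python3 - <<'E'
import cv2
cv2.imwrite("pics/w5z.png",cv2.resize(cv2.imread("pics/w5.png")[235:300,135:215],(738,600),interpolation=cv2.INTER_CUBIC))
E
```

```text
(no output)
```

View pics/w5z.png

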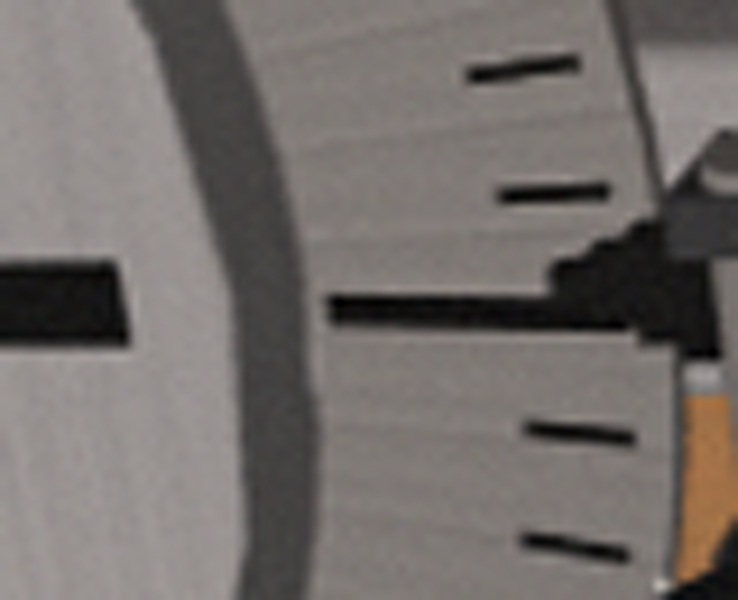

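```bash
python3 - <<'E'
from h import *
c=dict(np.load("w5.npz"));f=lambda p:np.array(p)/[738/80,600/65]+[134.55,234.55]
M=atz(c,f([(334,310),(553,314),(620,316)]),.0435);p=atz(c,f([(552,276)]),.0465)[0]
marks=atz(c,f([(578,63),(608,191),(634,437),(628,554)]),.0435)
print(M,p)
d=M[1]-M[0];d=d[:2]/np.hypot(*d[:2]);print("mark dir",np.degrees(np.arctan2(d[1],d[0])))
n=np.array([-d[1],d[0]]);e=(p[:2]-M[0,:2])@n;print("offset mm",e*1e3,"rad",e/.153)
S=M[0,:2]-.128*d;print("axis",S)
for m in marks:print(np.degrees(np.arctan2(*(m[:2]-S)[::-1])),np.hypot(*(m[:2]-S)))
E
```

```text
[[0.492372   0.13675295 0.0435    ]
 [0.49204023 0.11488715 0.0435    ]
 [0.49184981 0.10821903 0.0435    ]] [0.49783122 0.11303752 0.0465    ]
mark dir -90.86928434662256
offset mm 5.818387010316816 rad 0.038028673270044555
axis [0.49431393 0.26473822]
-80.95730206215016 0.15750073761659067
-85.92386839461874 0.15729424088775842
-95.86039837866375 0.15719855733790003
-100.8548629670112 0.1570316038244345
```

The marks come out at ±5.0° and ±9.9° about the zero mark and at radius 157 mm, so this measurement is sound. The arm is at +0.038 rad, which means about 8 mm more push, with the TCP ending at x≈0.523.

```bash
python3 -m crank '[[[5,30,0,0,0,0,1],[5,57,0,0,0,0,1],[5,57,-35,0,0,0,1],[5,57,-75,0,0,0,1],[5,57,-113,0,0,0,1]]]'
python3 -m crank '[[[-10,0,0,0,0,0,1],[-20,0,0,0,0,0,1],[-30,0,0,0,0,0,1],[-34,0,0,0,0,0,1],[-34,0,0,0,0,0,1]]]'
python3 -m crank '[[[-2,0,0,0,0,0,1],[-4,0,0,0,0,0,1],[-5,0,0,0,0,0,1],[-5,0,0,0,0,0,1]]]'
```

```text
clock: 5.85
tcp_pos: [0.5626, 0.0605, 0.2072]
ee_rot: [[-0.0, 1.0, 0.013], [0.002, 0.013, -1.0], [-1.0, -0.0, -0.002]]
force: [-0.2, -0.4, -0.9]
finger_gap: -0.001
clock: 6.27
tcp_pos: [0.5299, 0.0578, 0.2118]
ee_rot: [[0.006, 1.0, 0.01], [0.0, 0.01, -1.0], [-1.0, 0.006, -0.0]]
force: [1.4, -0.4, 0.1]
finger_gap: 0.0
clock: 6.6
tcp_pos: [0.5276, 0.0573, 0.2118]
ee_rot: [[0.01, 1.0, 0.009], [0.001, 0.009, -1.0], [-1.0, 0.01, -0.001]]
force: [5.2, 0.2, 3.0]
finger_gap: 0.001
```

```bash
python3 -m crank '[[[-2,0,0,0,0,0,1],[-4,0,0,0,0,0,1],[-5.5,0,0,0,0,0,1],[-5.5,0,0,0,0,0,1],[-5.5,0,0,0,0,0,1]]]'

```

```text
clock: 7.02
tcp_pos: [0.5221, 0.057, 0.2114]
ee_rot: [[0.009, 1.0, 0.008], [0.001, 0.008, -1.0], [-1.0, 0.009, -0.001]]
force: [4.5, 0.1, 3.6]
finger_gap: -0.001
```

Now I'll lift off to the same viewpoint and measure again.

```bash
python3 -m crank '[[[15,0,0,0,0,0,1],[36,0,0,0,0,0,1],[36,0,40,0,0,0,1],[36,0,80,0,0,0,1],[36,-30,112,0,0,0,1]]]'
python3 -m crank '[[[0,-30,0,0,0,0,1],[0,-32,0,0,0,0,1],[0,-32,0,0,0,0,1]]]'
python3 - <<'E'
from h import *
c=cams.camera("wrist");np.savez("w6.npz",**c)
S=np.array([.49431,.26474]);u=proj(c,[[.4919,.1117,.0435],[.4921,.117,.0435],[*S-0+[-.0023,-.1365],.0435]]);print(u)
cv2.imwrite("pics/w6.png",c["color"][:,:,::-1]);cv2.imwrite("pics/w6z.png",cv2.resize(c["color"][235:300,135:215,::-1],(738,600),interpolation=cv2.INTER_CUBIC))
E
```

```text
clock: 7.43
tcp_pos: [0.5543, 0.0357, 0.3202]
ee_rot: [[-0.004, 1.0, 0.02], [0.006, 0.02, -1.0], [-1.0, -0.003, -0.006]]
force: [1.4, 1.2, 0.9]
finger_gap: -0.001
clock: 7.68
tcp_pos: [0.554, -0.0065, 0.3189]
ee_rot: [[-0.003, 1.0, 0.003], [-0.002, 0.003, -1.0], [-1.0, -0.003, 0.002]]
force: [-0.3, -0.4, 0.1]
finger_gap: -0.006
[[192.48958575 265.708088  ]
 [186.63708071 265.48204316]
 [174.31269828 265.51085692]]
```

View pics/w6z.png

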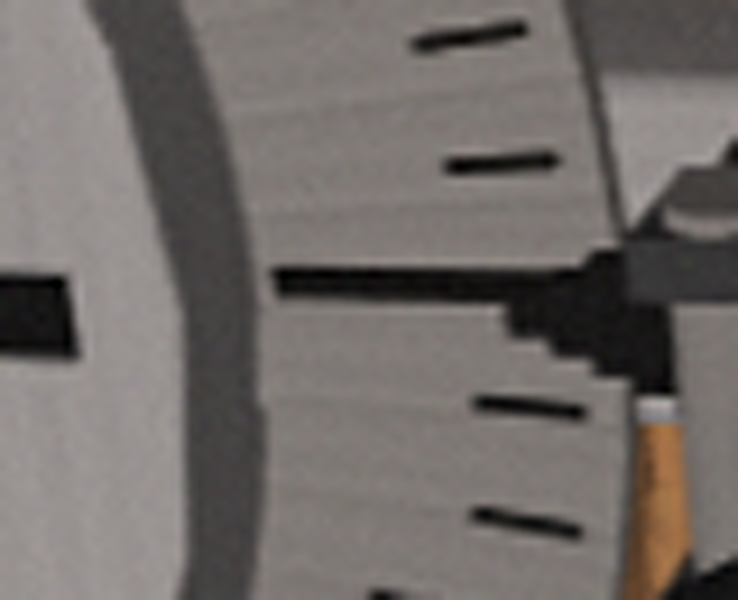

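```bash
python3 - <<'E'
from h import *
f=lambda p:np.array(p)/[738/80,600/65]+[134.55,234.55]
def meas(fn,a,b,tip,axis=None):
    c=dict(np.load(fn));M=atz(c,f([a,b]),.0435);d=M[1]-M[0];d=d[:2]/np.hypot(*d[:2]);n=np.array([-d[1],d[0]])
    p=atz(c,f([tip]),.0465)[0];print(fn,"dir",np.degrees(np.arctan2(d[1],d[0])),"rad",((p[:2]-M[0,:2])@n)/.153,"r",.128+(p[:2]-M[0,:2])@d)
meas("w5.npz",(334,310),(553,314),(552,276))
for y in(300,312,320):meas("w6.npz",(277,283),(500,286),(506,y))
# slot direction relative, both pictures
for fn,a,b in(("w5.npz",(0,268+35),(125,305)),):pass
for fn in("w5.npz","w6.npz"):
    c=dict(np.load(fn));g=c["color"].mean(2);P=[]
    for u in range(20,136):
        v=np.arange(255,282);w=np.clip(90-g[v,u],0,None)
        if w.sum()>50:P.append((u,(w*v).sum()/w.sum()))
    Q=atz(c,P,.043)[:,:2];m=Q.mean(0);_,S,V=np.linalg.svd(Q-m);d=V[0]*np.sign(-V[0][1]);print(fn,"slot",np.degrees(np.arctan2(d[1],d[0])),S[1]/len(P)**.5)
E
```

```text
w5.npz dir -90.86928434662256 rad 0.038028673270044555 r 0.1516298763267005
w6.npz dir -90.53504175170927 rad 0.0008657141152545711 r 0.15190456697734156
w6.npz dir -90.53504175170927 rad -0.0076326611883259735 r 0.15175238658762333
w6.npz dir -90.53504175170927 rad -0.013311452552639163 r 0.1516506531306617
w5.npz slot -89.07683994839607 0.00013631067176023595
w6.npz slot -91.35569734466017 0.00010177974524616505
```

The pointer now reads about -0.005 rad: -0.008 from the tip, and -0.002 from the slot's turn of -2.28°. That is well inside 0.03. The lock pad should be at about (0.492, 0.083), so I'll go above it and press straight down.

```bash
python3 -m crank '[[[-20,30,0,0,0,0,1],[-40,60,0,0,0,0,1],[-62,88,0,0,0,0,1],[-62,88,-30,0,0,0,1],[-62,88,-30,0,0,0,1]]]'
python3 - <<'E'
from h import *
t=cams.camera("side");cv2.imwrite("pics/s7.png",cv2.resize(t["color"][190:270,260:360,::-1],(750,600),interpolation=cv2.INTER_CUBIC))
E
```

```text
clock: 8.15
tcp_pos: [0.4882, 0.0883, 0.2848]
ee_rot: [[-0.011, 1.0, 0.018], [-0.001, 0.018, -1.0], [-1.0, -0.011, 0.0]]
force: [-0.5, -1.6, -1.0]
finger_gap: -0.0
```

View pics/s7.png

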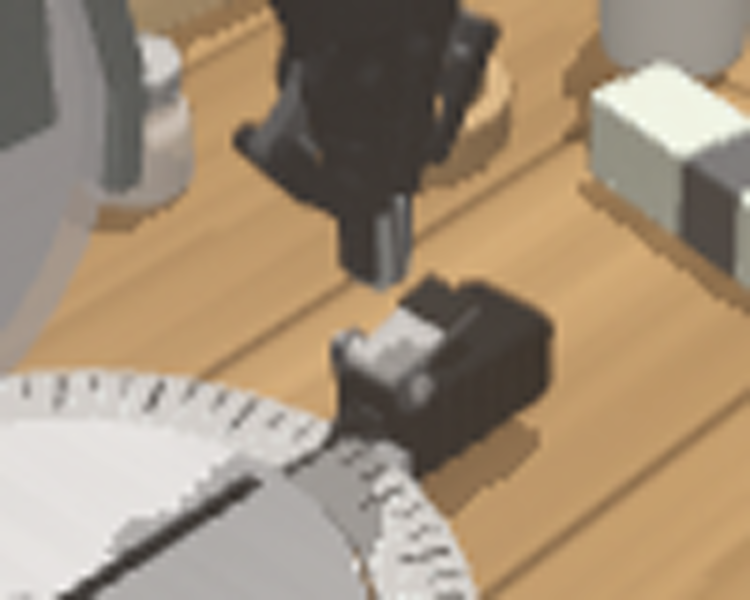

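```bash
python3 - <<'E'
from h import *
from scipy.spatial.transform import Rotation as _
c=cams.camera("side");f=lambda p:(np.array(p)/7.5+[259.6,189.6])
o=get_obs();print(o["tcp_pos"],"tip",np.array(o["tcp_pos"])+.173*np.array(o["ee_rot"])[:,0])
q=lambda P:((proj(c,P)-[259.6,189.6])*7.5).round(0).tolist()
tip=np.array(o["tcp_pos"])+.173*np.array(o["ee_rot"])[:,0]
print("tip proj",q([tip]),"pad",q([[.492,.083,.079]]),"outer end",q([[.492,.072,.081]]),"pivot",q([[.492,.119,.067]]))
for z in(.070,.081):print(atz(c,f([(375,355),(430,282),(405,305),(445,330)]),z).round(4).tolist())
# same spots in top0 (arm at +20 deg)
t=cams.camera("top");g=lambda p:np.array(p)/[580/150,600/155]+[134.6,164.6]
P=atz(t,g([(405,212),(443,208),(475,195)]),.078);print(np.hypot(*(P[:,:2]-[.4943,.2647]).T))
E
```

```text
[0.49137489 0.08563147 0.28745614] tip [0.49041292 0.08553222 0.11445884]
tip proj [[370.0, 268.0]] pad [[374.0, 337.0]] outer end [[392.0, 321.0]] pivot [[312.0, 404.0]]
[[0.4922, 0.0823, 0.07], [0.5088, 0.031, 0.07], [0.5058, 0.0495, 0.07], [0.4822, 0.0518, 0.07]]
[[0.4819, 0.0931, 0.081], [0.4983, 0.0425, 0.081], [0.4954, 0.0608, 0.081], [0.4721, 0.0631, 0.081]]
[0.1757764  0.20221511 0.22641721]
```

Checking the projection was worthwhile. The hinge knobs in the image, at about (345,345) and (420,385), put the *pivot* at 182 mm. The pad is therefore 36 mm further out, near r≈217 mm, or (0.491, 0.048). The dark raised end at (430,282) agrees, giving (0.498, 0.043). I'll move 38 mm outward before pressing.

```bash
python3 -m crank '[[[1,-20,0,0,0,0,1],[1,-38,0,0,0,0,1],[1,-38,-10,0,0,0,1],[1,-38,-20,0,0,0,1],[1,-38,-20,0,0,0,1]]]'
python3 -m crank '[[[0,0,-5,0,0,0,1],[0,0,-10,0,0,0,1],[0,0,-14,0,0,0,1],[0,0,-14,0,0,0,1]]]'
```

```text
clock: 8.72
tcp_pos: [0.4934, 0.0464, 0.2673]
ee_rot: [[-0.003, 1.0, 0.008], [0.0, 0.008, -1.0], [-1.0, -0.003, -0.0]]
force: [-0.8, 0.3, -1.2]
finger_gap: -0.0
clock: 9.05
tcp_pos: [0.4941, 0.0473, 0.2545]
ee_rot: [[-0.0, 1.0, 0.01], [0.0, 0.01, -1.0], [-1.0, -0.0, -0.0]]
force: [0.2, -0.6, 0.1]
finger_gap: 0.002
```

```bash
python3 -m crank '[[[-1,0,-3,0,0,0,1],[-1,0,-6,0,0,0,1],[-1,0,-8,0,0,0,1],[-1,0,-8,0,0,0,1]]]'
python3 -m crank '[[[0,0,-2,0,0,0,1],[0,0,-4,0,0,0,1],[0,0,-4,0,0,0,1],[0,0,-4,0,0,0,1]]]'
```

```text
clock: 9.38
tcp_pos: [0.4936, 0.046, 0.2472]
ee_rot: [[0.001, 1.0, 0.009], [-0.001, 0.009, -1.0], [-1.0, 0.001, 0.001]]
force: [0.6, -0.8, 2.2]
finger_gap: 0.0
clock: 9.72
tcp_pos: [0.4932, 0.0467, 0.243]
ee_rot: [[0.0, 1.0, 0.009], [0.0, 0.009, -1.0], [-1.0, 0.0, -0.0]]
force: [1.1, -2.3, 2.2]
finger_gap: 0.002
```

```bash
python3 -m crank '[[[0,0,-2,0,0,0,1],[0,0,-4,0,0,0,1],[0,0,-4,0,0,0,1],[0,0,-4,0,0,0,1]]]'
python3 -m crank '[[[0,0,-2,0,0,0,1],[0,0,-3,0,0,0,1],[0,0,-3,0,0,0,1],[0,0,-3,0,0,0,1]]]'
```

```text
clock: 10.05
tcp_pos: [0.4946, 0.047, 0.2423]
ee_rot: [[0.003, 1.0, 0.01], [-0.001, 0.01, -1.0], [-1.0, 0.003, 0.001]]
force: [-3.1, -2.5, 21.8]
finger_gap: -0.0
clock: 10.38
tcp_pos: [0.4967, 0.0472, 0.242]
ee_rot: [[0.009, 1.0, 0.01], [-0.002, 0.01, -1.0], [-1.0, 0.009, 0.002]]
force: [-5.0, -5.2, 32.9]
finger_gap: -0.002
```

It has reached a hard stop: tip height 69 mm, as expected for the level paddle, with 33 N. I'll lift straight up, return to the viewing pose and check numerically, since all 12 views are used.

```bash
python3 -m crank '[[[0,0,12,0,0,0,1],[0,0,40,0,0,0,1],[0,0,75,0,0,0,1],[30,-20,77,0,0,0,1],[61,-53,77,0,0,0,1]]]'
python3 -m crank '[[[0,0,0,0,0,0,1],[0,0,0,0,0,0,1],[0,0,0,0,0,0,1]]]'
cat > chk.py <<'E'
from h import *
def slot(c):
    g=c["color"].mean(2);P=[]
    for u in range(20,130):
        v=np.arange(250,290);w=np.clip(90-g[v,u],0,None)
        if w.sum()>50:P.append((u,(w*v).sum()/w.sum()))
    Q=atz(c,P,.043)[:,:2];m=Q.mean(0);_,S,V=np.linalg.svd(Q-m);d=V[0]*np.sign(-V[0][1]);return np.degrees(np.arctan2(d[1],d[0])),S[1]/len(P)**.5,len(P)
def mark(c):
    # zero mark inner part (r 128..148), dark centroid
    p=proj(c,[[.4922,.134,.0435],[.492,.121,.0435]]);g=c["color"].mean(2);P=[]
    for u in range(int(p[0,0]),int(p[1,0])):
        r=np.interp(u,p[:,0],p[:,1]);v=np.arange(int(r)-6,int(r)+8);w=np.clip(75-g[v,u],0,None)
        if w.sum()>30:P.append((u,(w*v).sum()/w.sum()))
    return atz(c,P,.0435)[:,:2].mean(0),len(P)
E
python3 - <<'E'
from chk import *
w=cams.camera("wrist");np.savez("w8.npz",**w);cv2.imwrite("pics/w8.png",w["color"][:,:,::-1])
for n in("w5","w6","w8"):
    c=dict(np.load(n+".npz"));print(n,slot(c),mark(c))
E
```

```text
clock: 10.8
tcp_pos: [0.5518, 0.0018, 0.316]
ee_rot: [[0.005, 1.0, 0.019], [0.003, 0.019, -1.0], [-1.0, 0.005, -0.003]]
force: [0.9, 1.4, 0.7]
finger_gap: -0.004
clock: 11.05
tcp_pos: [0.5506, -0.003, 0.3116]
ee_rot: [[-0.004, 1.0, 0.009], [0.002, 0.009, -1.0], [-1.0, -0.004, -0.002]]
force: [-0.5, 0.2, -0.8]
finger_gap: -0.002
w5 (np.float64(-89.05332753667669), np.float64(0.00013614965410671203), 110) (array([0.49240994, 0.12867102]), 14)
w6 (np.float64(-91.3416041349342), np.float64(0.0001021484310459449), 110) (array([0.49241247, 0.12846915]), 15)
w8 (np.float64(-90.11872981053968), np.float64(6.585242409155554e-05), 110) (array([0.49235184, 0.12827118]), 14)
```

```bash
python3 - <<'E'
from chk import *
S=np.array([.49431,.26474]);f0=np.radians(-90.8)
for n in("w5","w6","w8"):
    c=dict(np.load(n+".npz"));g=c["color"].mean(2).astype(np.float32)
    m,_=mark(c);z=np.arctan2(*(m-S)[::-1]);a=np.arange(-.09,.09,.001);out=[]
    for r in(.157,.159,.161):
        P=np.c_[S[0]+r*np.cos(z+a),S[1]+r*np.sin(z+a),np.full(len(a),.0465)]
        u=proj(c,P).astype(np.float32);v=cv2.remap(g,u[:,:1],u[:,1:],cv2.INTER_LINEAR)[:,0]
        k=a[v<70];out.append((r,k.min().round(3),k.max().round(3),((k.min()+k.max())/2).round(4),len(k)))
    print(n,"zero",np.degrees(z).round(2),out)
    # paddle brightness profile along arm top
o=get_obs();print(o["force"],o["clock"])
c=cams.camera("side");cv2.imwrite("pics/s8.png",c["color"][:,:,::-1]);old=cv2.imread("pics/s7.png")
E
```

```text
w5 zero -90.8 [(0.157, np.float64(-0.082), np.float64(0.089), np.float64(0.0035), 76), (0.159, np.float64(-0.001), np.float64(0.063), np.float64(0.031), 65), (0.161, np.float64(-0.01), np.float64(0.072), np.float64(0.031), 83)]
w6 zero -90.8 [(0.157, np.float64(-0.083), np.float64(0.022), np.float64(-0.0305), 73), (0.159, np.float64(-0.039), np.float64(0.023), np.float64(-0.008), 63), (0.161, np.float64(-0.05), np.float64(0.034), np.float64(-0.008), 85)]
w8 zero -90.82 [(0.157, np.float64(-0.081), np.float64(0.043), np.float64(-0.019), 71), (0.159, np.float64(-0.015), np.float64(0.045), np.float64(0.015), 61), (0.161, np.float64(-0.027), np.float64(0.055), np.float64(0.014), 83)]
[-0.10508044  0.61219397  0.51946281] 11.1
```

The pointer wedge now reads +0.015 rad. The slot gives +0.017 to +0.019. It moved slightly during the press but is inside 0.03. I'll check numerically that the paddle is down: its raised end should have dropped out of the side silhouette.

```bash
python3 - <<'E'
from h import *
a=cv2.imread("pics/side0.png");s7=cv2.resize(cv2.imread("pics/s7.png"),(100,80),interpolation=cv2.INTER_AREA);s8=cv2.imread("pics/s8.png")[190:270,260:360]
for n,i in(("s7",s7),("s8",s8)):
    print(n);print(i.mean(2)[34:50:1,50:66:2].astype(int))
c=cams.camera("side")
print((proj(c,[[.4943,.044,.081],[.494,.041,.070],[.513,.044,.06]])-[260,190]).round(1))
E
```

```text
s7
[[ 89 100 117 159 160 162 168 167]
 [ 89 102 130 159 162 166 168 167]
 [ 87 102 139 143 145 168 164 162]
 [101 108 153  98  98 158 117 116]
 [127 149 130  72  70 106  71  71]
 [154 160  88  69  69  71  67  62]
 [162 161  73  69  70  69  66  64]
 [164 176 126  69  68  69  80  65]
 [169 192 188  98  69  68  84  64]
 [180 200 202 181 100  80  72  65]
 [195 201 199 200 170  84  65  64]
 [201 197 169 198 146  65  63  65]
 [197 166 154 166  95  57  60  65]
 [171 150 153 130  65  57  63  63]
 [156 153 144 101  57  59  65  59]
 [143 154 119  90  63  64  62  56]]
s8
[[133 126 151 157 160 162 167 166]
 [121 148 156 159 162 165 167 165]
 [146 156 158 161 165 148 116 164]
 [155 159 161 164 167  93  69 114]
 [157 160 163 135 116  63  63  69]
 [159 162 130  87  73  64  64  64]
 [161 165  79  70  71  68  64  63]
 [164 120  60  71  70  70  68  64]
 [168 140  76  71  71  71  89  64]
 [161 149 190  78  71  66 102  65]
 [152 151 202 188  79  93  76  65]
 [151 194 201 203 102  77  65  64]
 [144 201 201 183  88  60  65  61]
 [153 200 197 138  64  65  63  57]
 [154 168 148  90  65  65  60  56]
 [143 133  96  81  66  62  56  58]]
[[57.6 37.9]
 [58.4 40.5]
 [53.1 41.2]]
```

The raised end dropped about 2 px, against about 2.6 px expected. With the hard stop at tip height 69 mm, the paddle is down. Nothing is in contact, so I'm handing in.

```bash
python3 -c "
from plant import ctrl,get_obs
o=get_obs();print(o['clock'],o['force'],o['tcp_pos']);ctrl.close_job()"
```

```text
11.2 [0.38342102 0.65424958 0.26602957] [ 0.55039943 -0.00200341  0.31209268]
the job is handed in; nothing more can be done
```

I pushed the control arm round with shut fingers in two stages until the pointer was on zero, then pressed the lock paddle down to its stop and lifted clear. The job was handed in at about 11 s of the 45 s allowed; no verdict is reported.

- **Pointer before locking:** it read about -0.005 rad, with the pointer tip giving -0.008 and the turntable slot -0.002.
- **Pointer after locking:** pressing dragged the arm slightly, to about +0.015 rad by the pointer and +0.017 to +0.019 by the slot. That is inside the 0.03 limit but not centred, and I did not correct it.
- **Lock paddle:** the fingertips reached a hard stop at 33 N, 69 mm above the bench, against the 70 mm expected for a level paddle. In the side image its outer end dropped about 2 px, where about 2.6 px was expected. I never viewed the pressed paddle directly, because all 12 picture views were used.
- **Disagreements along the way:** early top-view slot and fence angles differed by about 2°, which the close-up wrist view of the pointer settled. I first took the 182 mm figure for the lock pad's own position, but the side image showed it is the paddle's pivot. I moved 38 mm outward before pressing.
- **Other things on the bench:** none were touched on purpose, and the side-on finger path stayed clear of the jar and tape. I did not measure their final positions.

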